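# Make up the grill kit and the baking kit

## Robot

A 6-joint arm with a two-finger parallel gripper is mounted at the origin on a cart in front of the work surface, level with it; the furniture and walls round the work are solid. World frame = base frame: x ahead of the robot, y to its left, z up, the work surface at z = 0. Lengths are in m, angles in rad, forces in N, time in s.
With the tool pointing down it reaches from about 0.4 to 0.825 m from the base axis. Payload 7 kg.
Tool frame: the origin (TCP) lies midway between the tips of the shut fingers; the grasp point (between the pads) lies 19 mm behind it; z points along the fingers, y is the line along which they close (so a half turn about z gives the same grasp; the last joint's range is limited). The gripper opens to 88 mm and grips with 3 to 60 N. Pads are 19 mm wide; open, the fingers measure 130 mm over their backs; the gripper's body (78 mm by 193 mm) begins 47 mm behind the grasp point.
Start: joints at [-0.89, 0.359, 0.012, 0, -1.224, -0.288], TCP at [0.258, -0.624, 0.227] pointing down, gripper open.
Joint ranges: [-3.07, 3.07], [-1.43, 2.12], [-1.02, 1.25], [-3.03, 1.67], [-3.05, -0], [-3.03, 3.03]. Speed limits (rad/s): [2.39, 2.39, 3.01, 3.14, 3.14, 3.14].

## Interface

Orientations are given as [roll, pitch, yaw] about the fixed x, y, z axes, in that order (R = Rz(yaw) Ry(pitch) Rx(roll)).
In Python, from station import arm gives the robot as it stands.
- The arm moves only by the tool servo_tool, never from a script. Its argument "deltas" is a list of rows, each a list of 7 numbers: the closure, from -1 (fully open) to 1 (shut), then the shift along the tool's x, y, z in mm, then the turn, a rotation vector about the tool's x, y, z in degrees. In form: [[gripper, x, y, z, ax, ay, az], ...]. A call has 1 to 20 rows; each row shifts and turns the commanded pose from where the row before left it, along the tool's axes as they then stand; what a row does not reach is not made up. A row lasts 1/12 s, in which the tool goes at most 41.7 mm and 7.16 degrees, less where a joint would pass 70% of its speed; a pose out of reach is approached as far as the arm can. A call is refused whole if a number of a shift passes 41.7 or a number of a turn 7.16, either way. A call with a gripper value outside its range is refused whole. The fingers move at their own pace and stop on an object; "squeeze" is the grip in N (left out, the last holds). Time passes only in rows, so rows that do not move let the fingers close. It gives the time, the measured TCP pose, the force, the opening and the grip force at its end, in the units of the state.
- arm.get_state(): the state, without advancing time (a new reading comes with each control period).
- arm.grab_frame(name): name is "side" or "top"; returns a dict with "color" (400x640x3 uint8, red, green, blue), "K" (3x3 intrinsics, pixels), "distortion" ([k1, k2, p1, p2, k3] as OpenCV has them; the pictures are not rectified), "position" and "orientation" of the camera in the world. Camera axes: x right, y down, z forward; pixel columns grow to the right and rows downward; lengths in m; the calibration is good to about 2 mm. A picture is of the moment at which its call begins. There is no depth.
- arm.job_done(): hands the job in; it is judged then, once.
Trained networks look in a picture, given as the dict that the camera call returned (one of the last four; its "shot" number tells which), for a name from the list of things; names that differ only in an ending like _2 or _b are one class to them, and where a whole thing is asked for, a point or a joint stands for the part that bears it (a point fixed in the world has none). Each returns a list of dicts, best first, with "conf" (0 to 1); they miss things now and then, are a little off and sometimes report something else, mostly with a low value. They report only what shows in the picture. A call takes as long as a camera call. They do not tell look-alikes from the thing itself.
- arm.recognise(query, picture): "at" ([x, y, z] in m, in the coordinates of the camera as it stood for that picture, good to about 4 mm: the middle of the surface that is visible of it).
The state is a dict: "t": time; "q": joint angles; "qd": joint speeds; "joint_efforts": joint torques, N m; "eef_pos": TCP position; "ee_rot": TCP orientation; "force": force on the tool from outside, world axes, zero at the start; "moment": the same for the moment, N m; "width": finger opening in m; "gripper_force": force on a finger pad.
Only numpy, scipy, OpenCV 4.12 (cv2) and the standard library are available. Lean on these libraries where they do the work, as an engineer would, in place of code of your own. Each camera call takes 0.05 s, during which the arm holds its last target. There are 200 camera calls.

## Task

Make up the two seasoning kits from the row of stock behind the caddies (not from the back wall): in the red caddy put the wooden pepper mill in the large pocket and one green-capped jar and one dark-capped jar in the two small pockets, either way round; in the blue caddy put the orange-capped spray can in the large pocket and the other green-capped jar in the small one. Everything must stand upright on the floor of its pocket. Leave the spare dark-capped jar and the honey jar standing where they are, and knock nothing over.

Things in the scene. Friction and masses are not known exactly. Their poses are not given: they have to be found in the camera images.
- red_caddy: Red wooden block (the grill caddy), 88 x 232 x 22 mm, fixed, with three square pockets in a row along its y axis, each 15 mm deep with a pale wooden floor 7 mm above the counter. Origin at the centre of its underside. The one large pocket (76 x 76 mm) is centred at local (x 0, y -72 mm), the two small pockets (64 x 64 mm) at local (0, +6 mm) and (0, +78 mm). Its y axis runs roughly to the robot's left.
- blue_caddy: Blue wooden block (the baking caddy), 88 x 160 x 22 mm, fixed, with two square pockets in a row along its y axis, each 15 mm deep with a pale wooden floor 7 mm above the counter. Origin at the centre of its underside. The large pocket (76 x 76 mm) is centred at local (x 0, y -36 mm), the small pocket (64 x 64 mm) at local (0, +42 mm). Its y axis runs roughly to the robot's left.
- pepper_mill: Dark brown turned wooden pepper mill with a small knob on top; 58 mm across at its widest, 150 mm tall. The rounded head (49 mm across, 109 to 139 mm above its foot) is a good place to grip; below it the body is slimmer at the waist and flares to the foot. Stands upright; origin at the centre of its underside, z up. Loose.
- baking_mist: White spray can with a yellow band and an orange cap (the top 36 mm); 52 mm across, 176 mm tall; the straight body reaches to 139 mm, the cap is about 47 mm across. Stands upright; origin at the centre of its underside, z up. Loose, about 0.28 kg.
- spice_a: Round spice jar, 46 mm across and 106 mm tall, straight sided, with a green cap (the top 21 mm). Pale tan label, tan disc on the cap. Stands upright; origin at the centre of its underside, z up. Loose, about 0.11 kg. There are two green-capped jars; they are interchangeable. (The green-capped jars far back against the wall under the cabinets are not part of the job.)
- spice_b: Round spice jar, 46 mm across and 106 mm tall, straight sided, with a green cap (the top 21 mm). Label with red and white, white mark on the cap. Stands upright; origin at the centre of its underside, z up. Loose, about 0.11 kg. There are two green-capped jars; they are interchangeable. (The green-capped jars far back against the wall under the cabinets are not part of the job.)
- spice_c: Round spice jar, 41 mm across and 105 mm tall, straight sided, with a dark (near-black or dark brown) cap (the top 21 mm). Label mostly black and cream; its cap is plain black from above. Stands upright; origin at the centre of its underside, z up. Loose, about 0.11 kg. There are two dark-capped jars; either may be used, the other is spare.
- spice_d: Round spice jar, 41 mm across and 105 mm tall, straight sided, with a dark (near-black or dark brown) cap (the top 21 mm). Label dark blue with some red; seen from above its dark brown cap carries a red disc with a blue centre. Stands upright; origin at the centre of its underside, z up. Loose, about 0.11 kg. There are two dark-capped jars; either may be used, the other is spare.
- honey_jar: Bystander: glass honey jar with a grey metal lid, 71 mm across, 110 mm tall, standing at the right end of the stock; origin at the centre of its underside. Loose. To be left where it is.
There are look-alikes about, which are no part of the job. What is shaped like the spice_a but purple is not meant.

How it is judged:
At the end, for the whole second after the job is handed in: Red caddy: mill in the large pocket, one green-capped and one dark-capped jar in the small ones. Blue: can large, other green-capped jar small. Each seated, within 14 mm of pocket centre, upright to 0.12 rad, at rest. Spare dark-capped jar and honey jar upright within 30 mm of their start (x of pepper_mill in the frame of red_caddy between -0.014 and 0.014 m and y of pepper_mill in the frame of red_caddy between -0.086 and -0.058 m and z of pepper_mill in the frame of red_caddy between 0.003 and 0.011 m and angle between each of pepper_mill, baking_mist, honey_jar's own z axis and vertical below 0.12 rad and x of baking_mist in the frame of blue_caddy between -0.014 and 0.014 m and y of baking_mist in the frame of blue_caddy between -0.05 and -0.022 m and z of baking_mist in the frame of blue_caddy between 0.003 and 0.011 m and ((((x of spice_a in the frame of red_caddy between -0.014 and 0.014 m and y of spice_a in the frame of red_caddy between -0.008 and 0.02 m and z of spice_a in the frame of red_caddy between 0.003 and 0.011 m and angle between spice_a's own z axis and vertical below 0.12 rad) or (x of spice_a in the frame of red_caddy between -0.014 and 0.014 m and y of spice_a in the frame of red_caddy between 0.064 and 0.092 m and z of spice_a in the frame of red_caddy between 0.003 and 0.011 m and angle between spice_a's own z axis and vertical below 0.12 rad)) and (x of spice_b in the frame of blue_caddy between -0.014 and 0.014 m and y of spice_b in the frame of blue_caddy between 0.028 and 0.056 m and z of spice_b in the frame of blue_caddy between 0.003 and 0.011 m and angle between spice_b's own z axis and vertical below 0.12 rad)) or (((x of spice_b in the frame of red_caddy between -0.014 and 0.014 m and y of spice_b in the frame of red_caddy between -0.008 and 0.02 m and z of spice_b in the frame of red_caddy between 0.003 and 0.011 m and angle between spice_b's own z axis and vertical below 0.12 rad) or (x of spice_b in the frame of red_caddy between -0.014 and 0.014 m and y of spice_b in the frame of red_caddy between 0.064 and 0.092 m and z of spice_b in the frame of red_caddy between 0.003 and 0.011 m and angle between spice_b's own z axis and vertical below 0.12 rad)) and (x of spice_a in the frame of blue_caddy between -0.014 and 0.014 m and y of spice_a in the frame of blue_caddy between 0.028 and 0.056 m and z of spice_a in the frame of blue_caddy between 0.003 and 0.011 m and angle between spice_a's own z axis and vertical below 0.12 rad))) and ((((x of spice_c in the frame of red_caddy between -0.014 and 0.014 m and y of spice_c in the frame of red_caddy between -0.008 and 0.02 m and z of spice_c in the frame of red_caddy between 0.003 and 0.011 m and angle between spice_c's own z axis and vertical below 0.12 rad) or (x of spice_c in the frame of red_caddy between -0.014 and 0.014 m and y of spice_c in the frame of red_caddy between 0.064 and 0.092 m and z of spice_c in the frame of red_caddy between 0.003 and 0.011 m and angle between spice_c's own z axis and vertical below 0.12 rad)) and distance of spice_d from where it was at the start of the episode below 0.03 m and angle between spice_d's own z axis and vertical below 0.12 rad) or (((x of spice_d in the frame of red_caddy between -0.014 and 0.014 m and y of spice_d in the frame of red_caddy between -0.008 and 0.02 m and z of spice_d in the frame of red_caddy between 0.003 and 0.011 m and angle between spice_d's own z axis and vertical below 0.12 rad) or (x of spice_d in the frame of red_caddy between -0.014 and 0.014 m and y of spice_d in the frame of red_caddy between 0.064 and 0.092 m and z of spice_d in the frame of red_caddy between 0.003 and 0.011 m and angle between spice_d's own z axis and vertical below 0.12 rad)) and distance of spice_c from where it was at the start of the episode below 0.03 m and angle between spice_c's own z axis and vertical below 0.12 rad)) and distance of honey_jar from where it was at the start of the episode below 0.03 m and linear speed of each of pepper_mill, baking_mist, spice_a, spice_b, spice_c, spice_d below 0.02 m/s); the robot touches nothing.
It fails at once if a thing of the stock or the honey jar is knocked over (tilted more than 0.6 rad) (angle between any of pepper_mill, baking_mist, spice_a, spice_b, spice_c, spice_d, honey_jar's own z axis and vertical above 0.6 rad).
It also fails if it takes over 115 s, if anything falls off the work surface, if the arm or the gripper's body presses on something with over 40 N, if the wrist force passes 120 N, or if a joint passes its speed limit or range.

## Working session

There is one attempt and no reset: what is moved stays moved. The work goes in short steps, Python scripts to look and compute and a tool call to move; the robot and the scene stay as the last step left them, time stands still between calls to the robot, and variables do not carry over. Pictures are saved under pics/ and viewed, at most 14 in all, crops included, and the job is handed in when it is done.

Besides the shell and the picture viewer there is one more tool, called after "Call:" as name(argument=value, ...) on one line, values as JSON. servo_tool: Moves the arm, as the interface text tells. Its arguments: {"type":"object","properties":{"deltas":{"type":"array","items":{"type":"array","items":{"type":"number"}}},"squeeze":{"type":"number"}},"required":["deltas"]}

```bash
ls; mkdir -p pics; cat > h.py <<'E'
import numpy as np, cv2
from station import arm
from scipy.spatial.transform import Rotation as R
def rot(o):
    o=np.array(o,float)
    if o.shape==(3,3): return o
    return R.from_euler('xyz',o).as_matrix() if o.size==3 else R.from_quat(o).as_matrix()
def snap(n,f):
    d=arm.grab_frame(n); cv2.imwrite('pics/'+f,d['color'][:,:,::-1]); return d
def w(d,p): return rot(d['orientation'])@np.array(p)+np.array(d['position'])
def px(d,uv,z):
    u=cv2.undistortPoints(np.array([[uv]],float),np.array(d['K'],float),np.array(d['distortion'],float))[0,0]
    r=rot(d['orientation'])@np.array([u[0],u[1],1]); c=np.array(d['position'])
    return c+r*(z-c[2])/r[2]
def proj(d,P):
    M=rot(d['orientation']).T
    return cv2.projectPoints(np.array([P],float),cv2.Rodrigues(M)[0],-M@np.array(d['position']),np.array(d['K'],float),np.array(d['distortion'],float))[0].reshape(-1,2)
E
python3 - <<'E'
from h import *
print(arm.get_state())
for n in ['side','top']:
    d=snap(n,n+'0.png'); print(n,d['position'],d['orientation'],d['K'])
    for q in ['red_caddy','blue_caddy','pepper_mill','baking_mist','spice_a','spice_c','spice_d','honey_jar']:
        for r in arm.recognise(q,d): print(q,round(r['conf'],2),w(d,r['at']).round(3),proj(d,w(d,r['at'])).round())
E
```

```text
pics
{'t': 0.0, 'q': array([-8.89897770e-01,  3.59384964e-01,  1.10662176e-02, -3.47905950e-04,
       -1.22410609e+00, -2.88120833e-01]), 'qd': array([ 0.00034032,  0.00121253, -0.00141326, -0.0002091 ,  0.00036799,
        0.0001744 ]), 'joint_efforts': array([-5.29430527e-04, -5.82710767e+01,  2.93052489e+01,  6.99719936e+00,
        6.86201442e-03, -1.89696289e-04]), 'eef_pos': array([ 0.2581603 , -0.62315182,  0.22562754]), 'ee_rot': array([ 3.13993833e+00, -1.49213654e-04, -2.74893329e+00]), 'force': array([ 0.30331739,  0.31256049, -0.02423543]), 'moment': array([0.02117283, 0.01934764, 0.00193451]), 'gripper_force': 0.0, 'width': 0.08749735592616925}
side [0.62324092 0.47362513 0.82688974] [-2.54185788 -0.00425325  2.96058335] [[386.44988157   0.         317.80300156]
 [  0.         386.44988157 192.40113844]
 [  0.           0.           1.        ]]
red_caddy 0.82 [ 0.476 -0.177  0.011] [[327. 160.]]
red_caddy 0.72 [0.456 0.157 0.004] [[364. 274.]]
red_caddy 0.42 [ 0.54  -0.38   0.091] [[291.  90.]]
blue_caddy 0.75 [0.452 0.157 0.007] [[366. 272.]]
pepper_mill 0.71 [ 0.609 
[... 1493 characters left out ...]
02  0.106] [[302. 206.]]
spice_a 0.71 [ 0.579 -0.049  0.103] [[319. 173.]]
spice_a 0.65 [0.591 0.041 0.105] [[286. 170.]]
spice_a 0.52 [0.584 0.163 0.099] [[242. 174.]]
spice_c 0.9 [0.589 0.272 0.102] [[202. 173.]]
spice_c 0.77 [ 0.489 -0.002  0.106] [[302. 206.]]
spice_c 0.71 [ 0.579 -0.049  0.103] [[319. 173.]]
spice_c 0.65 [0.591 0.041 0.105] [[286. 170.]]
spice_c 0.52 [0.584 0.163 0.099] [[242. 174.]]
spice_d 0.9 [0.589 0.272 0.102] [[202. 173.]]
spice_d 0.77 [ 0.489 -0.002  0.106] [[302. 206.]]
spice_d 0.71 [ 0.579 -0.049  0.103] [[319. 173.]]
spice_d 0.65 [0.591 0.041 0.105] [[286. 170.]]
spice_d 0.52 [0.584 0.163 0.099] [[242. 174.]]
honey_jar 0.88 [ 0.539 -0.389  0.106] [[447. 184.]]
```

```bash
python3 - <<'E'
import cv2
a=cv2.imread('pics/top0.png')[110:310,160:480]; cv2.imwrite('pics/t0c.png',cv2.resize(a,(800,500),interpolation=cv2.INTER_CUBIC))
a=cv2.imread('pics/side0.png')[50:370,180:480]; cv2.imwrite('pics/s0c.png',cv2.resize(a,(560,598),interpolation=cv2.INTER_CUBIC))
E
```

```text
(no output)
```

View pics/t0c.png

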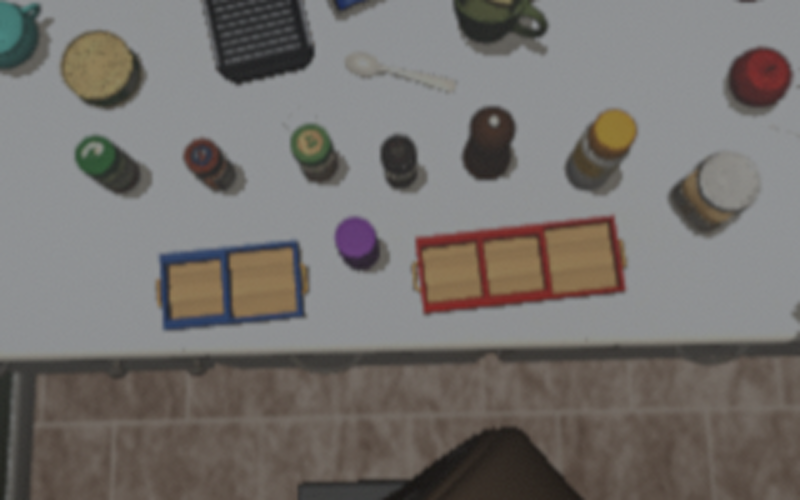

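View pics/s0c.png

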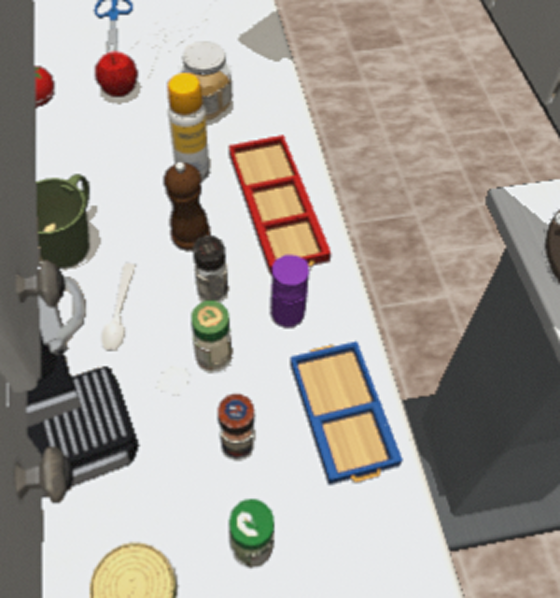

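Row from left to right: spice_b (green, crop-top px 98,155), spice_d (203,157), spice_a (313,145), spice_c (399,152), mill (495,120), can (616,130), honey (729,182). A purple decoy sits between the caddies at (357,240). The red caddy is on the right, the blue on the left.

```bash
cat > meas.py <<'E'
from h import *
t=arm.grab_frame('top'); s=arm.grab_frame('side')
T={'b':(98,155,.106),'d':(203,157,.105),'a':(313,145,.106),'c':(399,150,.105),'mill':(494,120,.150),'can':(616,130,.176),'honey':(729,182,.11),'purple':(357,236,.106)}
S={'b':(252,521),'d':(237,409),'a':(211,318),'c':(209,248),'mill':(180,167),'can':(185,87),'honey':(206,55),'purple':(290,267)}
for k,(u,v,z) in T.items():
    a=px(t,(160+u/2.5,110+v/2.5),z); b=px(s,(180+S[k][0]/1.867,50+S[k][1]/1.869),z); print(k,a.round(3),b.round(3))
for n,c,sc,L in [('red',[(417,238),(613,218),(624,291),(425,312)],[(328,256),(283,137),(230,149),(274,270)],232),('blue',[(160,256),(298,243),(304,315),(164,328)],[],160)]:
    P=np.array([px(t,(160+u/2.5,110+v/2.5),.022) for u,v in c]); print(n,P.mean(0).round(4))
    y=(P[0]+P[3]-P[1]-P[2])/2; x=(P[0]+P[1]-P[2]-P[3])/2
    print(' len',np.linalg.norm(y),np.linalg.norm(x),'yaw',np.degrees(np.arctan2(-y[0],y[1])),np.degrees(np.arctan2(x[1],x[0])))
# segment caddies
for n,d in (('top',t),('side',s)):
    h=cv2.cvtColor(d['color'],cv2.COLOR_RGB2HSV)
    for c,m in (('red',((h[...,0]<6)|(h[...,0]>173))&(h[...,1]>150)&(h[...,2]>70)),('blue',(abs(h[...,0].astype(int)-112)<10)&(h[...,1]>110)&(h[...,2]>50))):
        m=cv2.morphologyEx(m.astype(np.uint8),cv2.MORPH_CLOSE,np.ones((3,3)))
        k,l,st,ce=cv2.connectedComponentsWithStats(m)
        i=1+np.argmax(st[1:,2]*st[1:,3]*(st[1:,4]>150))
        ys,xs=np.nonzero(l==i)
        P=np.array([px(d,(a,b),.022)[:2] for a,b in zip(xs,ys)])
        r=cv2.minAreaRect((P*1000).astype(np.float32)); print(n,c,st[i],np.round(r[0],1),np.round(r[1],1),r[2])
E
python3 meas.py
```

```text
b [0.59  0.279 0.106] [0.591 0.285 0.106]
d [0.585 0.164 0.105] [0.586 0.166 0.105]
a [0.595 0.044 0.106] [0.597 0.051 0.106]
c [ 0.587 -0.05   0.105] [ 0.585 -0.049  0.105]
mill [ 0.605 -0.151  0.15 ] [ 0.605 -0.146  0.15 ]
can [ 0.583 -0.271  0.176] [ 0.583 -0.261  0.176]
honey [ 0.541 -0.401  0.11 ] [ 0.539 -0.4    0.11 ]
purple [ 0.493 -0.003  0.106] [ 0.493 -0.002  0.106]
red [ 0.4697 -0.1841  0.022 ]
 len 0.2274956504349704 0.08545151342245892 yaw 4.5492748655210455 4.619366630875915
blue [0.454  0.1473 0.022 ]
 len 0.16036462906394924 0.0835375231987143 yaw 3.925163874601371 4.601126535113718
top red [327 201  57  33 334] [ 467.3 -146.4] [ 82.2 151.5] 4.968724250793457
top blue [ 288   70   55   43 1346] [863.  -44.1] [ 86.2 177.6] 24.138137817382812
side red [303 123  53  70 750] [ 472.3 -178.3] [ 86.4 238.2] 4.890285491943359
side blue [336 233  59  75 838] [456.6 151.8] [ 87.8 161.4] 4.422756195068359
```

```bash
cat >> h.py <<'E'
CAD={'red':((.4705,-.182),4.65,[(-.072,.076),(.006,.064),(.078,.064)],.232),'blue':((.4550,.149),4.4,[(-.036,.076),(.042,.064)],.160)}
def pocket(c,i):
    o,a,P,_=CAD[c]; a=np.radians(a); y=P[i][0]; return np.array([o[0]-np.sin(a)*y,o[1]+np.cos(a)*y])
def plan(x,y,z=None):
    s=arm.get_state(); M=rot(s['ee_rot']); p=np.array(s['eef_pos'])
    d=np.array([x,y,p[2] if z is None else z])-p
    print('tcp',p.round(4),'yaw',np.degrees(s['ee_rot']).round(2),'tool mm',(M.T@d*1000).round(1),'w',round(s['width'],4))
E
python3 - <<'E'
from h import *
out=[]
for n,(x0,y0,wd,ht) in {'top':(210,190,220,60),'side':(290,110,120,210)}.items():
    d=arm.grab_frame(n); f=5 if n=='top' else 4
    f=3.6 if n=='top' else 2.8
    im=cv2.resize(d['color'][y0:y0+ht,x0:x0+wd,::-1],None,fx=f,fy=f,interpolation=cv2.INTER_CUBIC)
    for c,(o,a,P,L) in CAD.items():
        a=np.radians(a); Rm=np.array([[np.cos(a),-np.sin(a)],[np.sin(a),np.cos(a)]])
        for cy,w_,h_ in [(0,.088,L)]+[(p[0],p[1],p[1]) for p in P]:
            q=[np.r_[np.array(o)+Rm@np.array([sx*w_/2,cy+sy*h_/2]),.022] for sx,sy in((1,1),(1,-1),(-1,-1),(-1,1))]
            uv=(np.array([proj(d,k)[0] for k in q])+.5-[x0,y0])*f
            cv2.polylines(im,[np.round(uv).astype(int)],True,(0,255,0),1)
    out.append(im)
W=max(i.shape[1] for i in out)
a,b=out
c=np.zeros((max(a.shape[0],1),a.shape[1],3),np.uint8)
cv2.imwrite('pics/ov_t.png',a); cv2.imwrite('pics/ov_s.png',b); 
for k in range(3): print('red',pocket('red',k))
for k in range(2): print('blue',pocket('blue',k))
E
```

```text
red [ 0.47633695 -0.25376301]
red [ 0.47001359 -0.17601975]
red [ 0.46417664 -0.10425674]
blue [0.45776189 0.1131061 ]
blue [0.4517778  0.19087622]
```

View pics/ov_t.png

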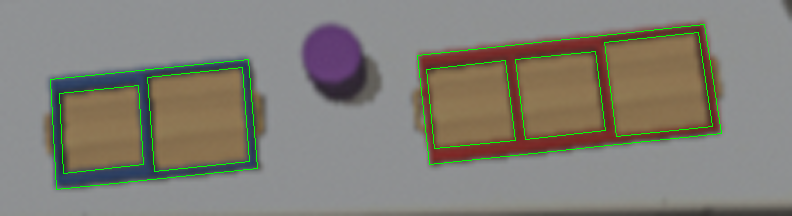

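View pics/ov_s.png

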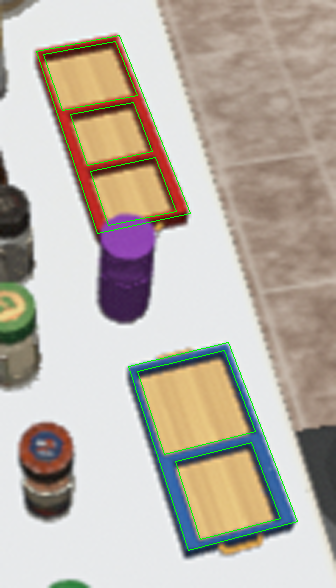

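Call:
servo_tool(deltas=[[-1,0,0,-10,0,0,-7.1],[-1,0,0,-10,0,0,-7.1],[-1,0,0,-10,0,0,-7.1],[-1,0,0,0,0,0,-7.1],[-1,0,0,0,0,0,-7.1],[-1,0,0,0,0,0,-7.1],[-1,0,0,0,0,0,-7.1],[-1,0,0,0,0,0,-7.1],[-1,0,0,0,0,0,-7.1],[-1,0,0,0,0,0,-7.1],[-1,0,0,0,0,0,-1.1],[-1,0,0,0,0,0,0]])

```text
t: 2.1
eef_pos: [0.2583, -0.6236, 0.2566]
ee_rot: [3.142, -0.0, -1.493]
force: [0.3, -0.7, 0.3]
width: 0.0875
gripper_force: 0.0
```

The overlays fit both caddies within about 2 mm. Next I go above spice_c.

Call:
servo_tool(deltas=[[-1,-28.8,-19.6,0,0,0,0],[-1,-28.8,-19.6,0,0,0,0],[-1,-28.8,-19.6,0,0,0,0],[-1,-28.8,-19.6,0,0,0,0],[-1,-28.8,-19.6,0,0,0,0],[-1,-28.8,-19.6,0,0,0,0],[-1,-28.8,-19.6,0,0,0,0],[-1,-28.8,-19.6,0,0,0,0],[-1,-28.8,-19.6,0,0,0,0],[-1,-28.8,-19.6,0,0,0,0],[-1,-28.8,-19.6,0,0,0,0],[-1,-28.8,-19.6,0,0,0,0],[-1,-28.8,-19.6,0,0,0,0],[-1,-28.8,-19.6,0,0,0,0],[-1,-28.8,-19.6,0,0,0,0],[-1,-28.8,-19.6,0,0,0,0],[-1,-28.8,-19.6,0,0,0,0],[-1,-28.8,-19.6,0,0,0,0],[-1,-28.8,-19.6,0,0,0,0],[-1,0,0,0,0,0,0]])

```text
t: 3.77
eef_pos: [0.5881, -0.044, 0.256]
ee_rot: [-3.141, 0.0, -1.491]
force: [-0.3, -0.6, 0.8]
width: 0.0879
gripper_force: 0.0
```

```bash
python3 -c "
from h import *
plan(.586,-.05,.056)
s=snap('side','s1.png'); 
cv2.imwrite('pics/s1c.png',cv2.resize(s['color'][80:320,200:440,::-1],None,fx=2.4,fy=2.4))"
```

```text
tcp [ 0.5881 -0.044   0.256 ] yaw [-1.7997e+02  1.0000e-02 -8.5450e+01] tool mm [  5.9   2.7 200. ] w 0.0879
```

View pics/s1c.png

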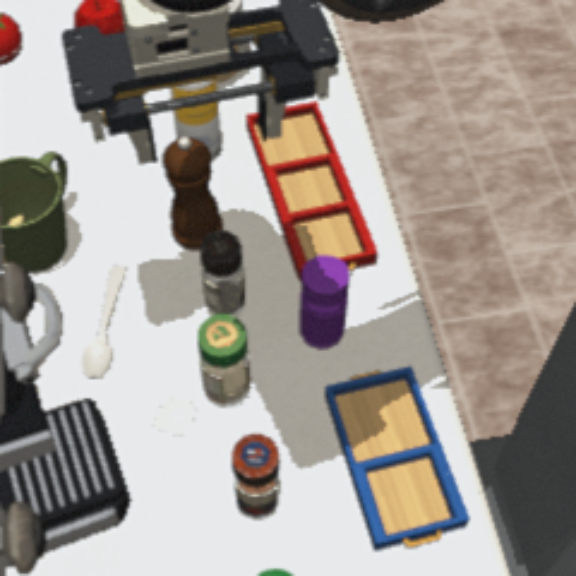

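The gripper closes along world x, above and clear of spice_c. I descend and grip.

Call:
servo_tool(deltas=[[-1,6,3,10,0,0,0],[-1,0,0,30,0,0,0],[-1,0,0,30,0,0,0],[-1,0,0,30,0,0,0],[-1,0,0,30,0,0,0],[-1,0,0,30,0,0,0],[-1,0,0,20,0,0,0],[-1,0,0,20,0,0,0],[-1,0,0,0,0,0,0],[0.5,0,0,0,0,0,0],[0.7,0,0,0,0,0,0],[1,0,0,0,0,0,0],[1,0,0,0,0,0,0],[1,0,0,0,0,0,0],[1,0,0,0,0,0,0],[1,0,0,0,0,0,0],[1,0,0,0,0,0,0]], squeeze=15)

```text
t: 5.23
eef_pos: [0.5834, -0.0543, 0.0569]
ee_rot: [-3.141, 0.0, -1.49]
force: [0.4, 0.6, 2.5]
width: 0.0409
gripper_force: 15.0
```

```bash
python3 -c "
from h import *
plan(*pocket('red',1),.200)"
```

```text
tcp [ 0.5834 -0.0543  0.0569] yaw [-179.95    0.    -85.38] tool mm [ 112.1  122.7 -143.2] w 0.0409
```

Call:
servo_tool(deltas=[[1,0,0,-15,0,0,0],[1,0,0,-30,0,0,0],[1,0,0,-30,0,0,0],[1,0,0,-30,0,0,0],[1,0,0,-25,0,0,0],[1,0,0,-15,0,0,0],[1,12,13,0,0,0,0],[1,20,22,0,0,0,0],[1,20,22,0,0,0,0],[1,20,22,0,0,0,0],[1,20,22,0,0,0,0],[1,12,13,0,0,0,0],[1,8,9,0,0,0,0],[1,0,0,0,0,0,0],[1,0,0,0,0,0,0],[1,0,0,0,0,0,0]])

```text
t: 6.57
eef_pos: [0.4699, -0.1757, 0.2014]
ee_rot: [-3.142, 0.0, -1.49]
force: [0.2, -0.5, -1.8]
width: 0.0403
gripper_force: 15.0
```

```bash
python3 -c "
from h import *
plan(*pocket('red',1),.067)
t=arm.grab_frame('top')
s=snap('side','s2.png')
for d in (s,t):
  print([(round(r['conf'],2),w(d,r['at']).round(3)) for r in arm.recognise('spice_c',d)])
  print(proj(d,[.47,-.176,.1]))
cv2.imwrite('pics/s2c.png',np.hstack([cv2.resize(s['color'][80:280,230:430,::-1],(400,400)),cv2.resize(t['color'][110:310,270:470,::-1],(400,400))]))"
```

```text
tcp [ 0.4699 -0.1757  0.2014] yaw [-180.      0.    -85.39] tool mm [ 3.000e-01 -1.000e-01  1.344e+02] w 0.0403
[(0.97, array([ 0.476, -0.156,  0.212])), (0.91, array([0.59 , 0.179, 0.098])), (0.7, array([0.5  , 0.015, 0.089])), (0.69, array([0.456, 0.159, 0.005])), (0.58, array([0.601, 0.066, 0.092])), (0.58, array([0.595, 0.291, 0.104]))]
[[329.94910193 137.04174646]]
[(0.7, array([0.589, 0.274, 0.102]))]
[[367.81594403 211.64301667]]
```

View pics/s2c.png

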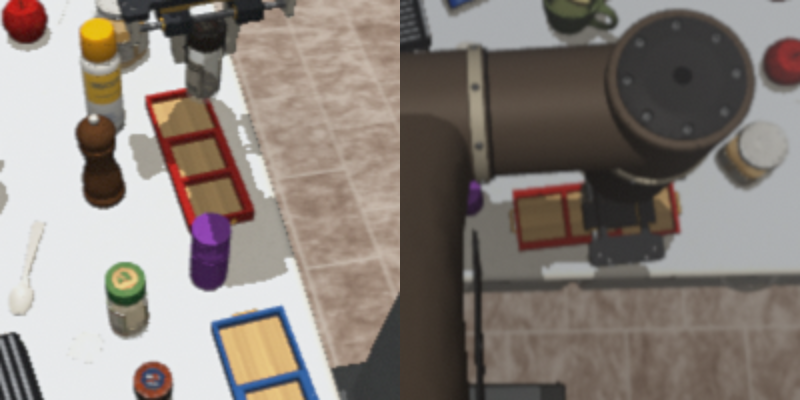

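Spice_c hangs upright over the middle pocket (side crop px 205,80), about 3 mm to the left. I correct that and lower it.

Call:
servo_tool(deltas=[[1,3,0,15,0,0,0],[1,0,0,30,0,0,0],[1,0,0,30,0,0,0],[1,0,0,25,0,0,0],[1,0,0,15,0,0,0],[1,0,0,10,0,0,0],[1,0,0,6,0,0,0],[1,0,0,4,0,0,0],[1,0,0,0,0,0,0],[1,0,0,0,0,0,0],[0.3,0,0,0,0,0,0],[0,0,0,0,0,0,0],[-0.5,0,0,0,0,0,0],[-1,0,0,0,0,0,0],[-1,0,0,0,0,0,0],[-1,0,0,0,0,0,0]])

```text
t: 8.1
eef_pos: [0.4699, -0.179, 0.0668]
ee_rot: [-3.141, -0.0, -1.49]
force: [1.3, -1.2, 0.2]
width: 0.0654
gripper_force: 0.0
```

```bash
python3 -c "
from h import *
plan(.596,.047,.2)"
```

```text
tcp [ 0.4699 -0.179   0.0668] yaw [-179.98   -0.    -85.4 ] tool mm [-215.1 -143.9 -133.2] w 0.0654
```

Call:
servo_tool(deltas=[[-1,0,0,0,0,0,0],[-1,0,0,-4,0,0,0],[-1,0,0,-25,0,0,0],[-1,0,0,-35,0,0,0],[-1,0,0,-35,0,0,0],[-1,0,0,-34,0,0,0],[-1,-15,-10,0,0,0,0],[-1,-27,-18,0,0,0,0],[-1,-27,-18,0,0,0,0],[-1,-27,-18,0,0,0,0],[-1,-27,-18,0,0,0,0],[-1,-27,-18,0,0,0,0],[-1,-27,-18,0,0,0,0],[-1,-20,-13,0,0,0,0],[-1,-12,-8,0,0,0,0],[-1,-6,-5,0,0,0,0],[-1,0,0,0,0,0,0],[-1,0,0,0,0,0,0]])

```text
t: 9.6
eef_pos: [0.5956, 0.0463, 0.1994]
ee_rot: [3.141, -0.0, -1.49]
force: [-0.2, 0.1, 0.5]
width: 0.0877
gripper_force: 0.0
```

```bash
python3 -c "
from h import *
plan(.596,.047,.056)
s=arm.grab_frame('side')
print([(round(r['conf'],2),w(s,r['at']).round(3)) for r in arm.recognise('spice_c',s)])
"
```

```text
tcp [0.5956 0.0463 0.1994] yaw [ 1.7996e+02 -1.0000e-02 -8.5400e+01] tool mm [ -0.6  -0.6 143.4] w 0.0877
[(0.92, array([0.503, 0.014, 0.085])), (0.9, array([0.602, 0.061, 0.092])), (0.79, array([0.592, 0.291, 0.102])), (0.7, array([0.587, 0.178, 0.099]))]
```

Call:
servo_tool(deltas=[[-1,0,0,15,0,0,0],[-1,0,0,30,0,0,0],[-1,0,0,30,0,0,0],[-1,0,0,28,0,0,0],[-1,0,0,20,0,0,0],[-1,0,0,20,0,0,0],[-1,0,0,0,0,0,0],[0.5,0,0,0,0,0,0],[0.7,0,0,0,0,0,0],[1,0,0,0,0,0,0],[1,0,0,0,0,0,0],[1,0,0,0,0,0,0],[1,0,0,0,0,0,0],[1,0,0,0,0,0,0]])

```text
t: 10.87
eef_pos: [0.5964, 0.0471, 0.0571]
ee_rot: [-3.141, 0.0, -1.49]
force: [0.7, -0.6, 0.7]
width: 0.0466
gripper_force: 1.4
```

```bash
python3 -c "
from h import *
plan(*pocket('red',2),.200)"
```

```text
tcp [0.5964 0.0471 0.0571] yaw [-1.7994e+02  1.0000e-02 -8.5380e+01] tool mm [ 140.1  143.8 -143.1] w 0.0466
```

Call:
servo_tool(deltas=[[1,0,0,0,0,0,0],[1,0,0,0,0,0,0],[1,0,0,-15,0,0,0],[1,0,0,-30,0,0,0],[1,0,0,-30,0,0,0],[1,0,0,-30,0,0,0],[1,0,0,-25,0,0,0],[1,0,0,-15,0,0,0],[1,12,12,0,0,0,0],[1,22,23,0,0,0,0],[1,24,24,0,0,0,0],[1,24,25,0,0,0,0],[1,24,24,0,0,0,0],[1,16,17,0,0,0,0],[1,12,12,0,0,0,0],[1,6,7,0,0,0,0],[1,0,0,0,0,0,0],[1,0,0,0,0,0,0],[1,0,0,0,0,0,0]])

```text
t: 12.45
eef_pos: [0.4645, -0.1037, 0.2015]
ee_rot: [-3.141, -0.0, -1.49]
force: [0.8, -0.1, -1.3]
width: 0.0456
gripper_force: 14.9
```

```bash
python3 -c "
from h import *
plan(*pocket('red',2),.067)
s=snap('side','s3.png')
print([(round(r['conf'],2),w(s,r['at']).round(3)) for r in arm.recognise('spice_c',s)])
cv2.imwrite('pics/s3c.png',cv2.resize(s['color'][80:280,230:430,::-1],(500,500)))"
```

```text
tcp [ 0.4645 -0.1037  0.2015] yaw [-179.99   -0.    -85.38] tool mm [  0.5   0.4 134.5] w 0.0456
[(0.84, array([0.501, 0.016, 0.086])), (0.83, array([0.592, 0.292, 0.102])), (0.79, array([ 0.472, -0.083,  0.214])), (0.68, array([ 0.482, -0.158,  0.052])), (0.6, array([0.588, 0.177, 0.1  ]))]
```

View pics/s3c.png

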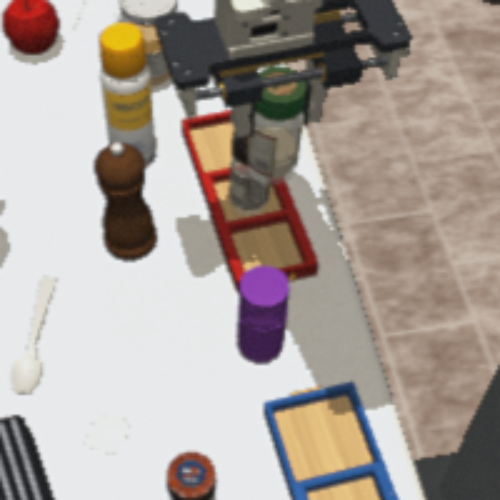

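Spice_c stands in the middle pocket (px 250,190) and spice_a hangs over the left one. I lower spice_a.

Call:
servo_tool(deltas=[[1,1,0,15,0,0,0],[1,0,0,30,0,0,0],[1,0,0,30,0,0,0],[1,0,0,25,0,0,0],[1,0,0,15,0,0,0],[1,0,0,10,0,0,0],[1,0,0,6,0,0,0],[1,0,0,4,0,0,0],[1,0,0,0,0,0,0],[1,0,0,0,0,0,0],[0.3,0,0,0,0,0,0],[0,0,0,0,0,0,0],[-0.5,0,0,0,0,0,0],[-1,0,0,0,0,0,0],[-1,0,0,0,0,0,0],[-1,0,0,0,0,0,0],[-1,0,0,0,0,0,0]])

```text
t: 13.97
eef_pos: [0.4639, -0.1052, 0.0667]
ee_rot: [-3.141, 0.0, -1.49]
force: [-0.1, 0.3, 0.4]
width: 0.0732
gripper_force: 0.0
```

```bash
python3 -c "
from h import *
plan(.605,-.148,.230)"
```

```text
tcp [ 0.4639 -0.1052  0.0667] yaw [-179.98    0.    -85.39] tool mm [  54.  -137.3 -163.3] w 0.0732
```

Call:
servo_tool(deltas=[[-1,0,0,-4,0,0,0],[-1,0,0,-25,0,0,0],[-1,0,0,-35,0,0,0],[-1,0,0,-35,0,0,0],[-1,0,0,-35,0,0,0],[-1,0,0,-29,0,0,0],[-1,6,-12,0,0,0,0],[-1,10,-25,0,0,0,0],[-1,10,-28,0,0,0,0],[-1,10,-28,0,0,0,0],[-1,8,-22,0,0,0,0],[-1,6,-14,0,0,0,0],[-1,4,-8,0,0,0,0],[-1,0,0,0,0,0,0],[-1,0,0,0,0,0,0],[-1,0,0,0,0,0,0]])

```text
t: 15.3
eef_pos: [0.6038, -0.1479, 0.2297]
ee_rot: [3.141, 0.0, -1.49]
force: [0.8, 0.8, -0.3]
width: 0.0877
gripper_force: 0.0
```

```bash
python3 -c "
from h import *
plan(.605,-.148,.105)
s=snap('side','s4.png')
print([(round(r['conf'],2),w(s,r['at']).round(3)) for q in ('spice_c','pepper_mill') for r in arm.recognise(q,s)])
cv2.imwrite('pics/s4c.png',cv2.resize(s['color'][80:280,230:430,::-1],(500,500)))"
```

```text
tcp [ 0.6038 -0.1479  0.2297] yaw [ 1.7999e+02  1.0000e-02 -8.5400e+01] tool mm [  0.3  -1.2 124.7] w 0.0877
[(0.91, array([0.587, 0.178, 0.097])), (0.9, array([ 0.478, -0.163,  0.098])), (0.82, array([0.503, 0.018, 0.086])), (0.8, array([0.593, 0.292, 0.105])), (0.74, array([ 0.605, -0.134,  0.078])), (0.73, array([ 0.468, -0.089,  0.086])), (0.71, array([ 0.607, -0.136,  0.08 ]))]
```

View pics/s4c.png

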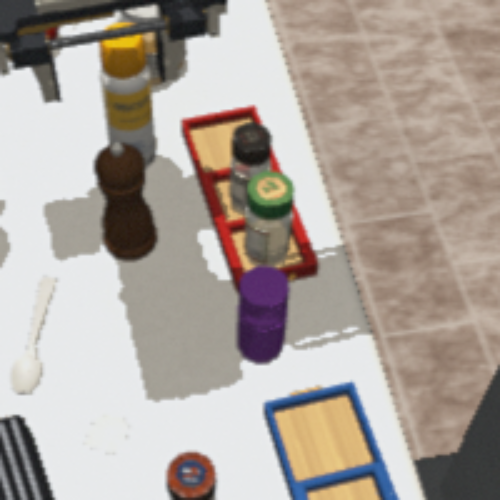

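Both jars stand in the small pockets (px 250,165 and 270,220). Next comes the mill.

Call:
servo_tool(deltas=[[-1,0,-1,15,0,0,0],[-1,0,0,28,0,0,0],[-1,0,0,28,0,0,0],[-1,0,0,25,0,0,0],[-1,0,0,18,0,0,0],[-1,0,0,11,0,0,0],[-1,0,0,0,0,0,0],[0.3,0,0,0,0,0,0],[0.6,0,0,0,0,0,0],[1,0,0,0,0,0,0],[1,0,0,0,0,0,0],[1,0,0,0,0,0,0],[1,0,0,0,0,0,0],[1,0,0,0,0,0,0],[1,0,0,0,0,0,0],[1,0,0,0,0,0,0]], squeeze=20)

```text
t: 16.78
eef_pos: [0.6057, -0.148, 0.1049]
ee_rot: [-3.141, -0.0, -1.49]
force: [-1.0, -0.3, 3.0]
width: 0.0473
gripper_force: 20.0
```

```bash
python3 -c "
from h import *
plan(*pocket('red',0),.230)"
```

```text
tcp [ 0.6057 -0.148   0.1049] yaw [-1.7999e+02 -1.0000e-02 -8.5390e+01] tool mm [  95.   137.5 -125.1] w 0.0473
```

Call:
servo_tool(deltas=[[1,0,0,-12,0,0,0],[1,0,0,-28,0,0,0],[1,0,0,-28,0,0,0],[1,0,0,-28,0,0,0],[1,0,0,-19,0,0,0],[1,0,0,-10,0,0,0],[1,0,12,0,0,0,0],[1,0,25,0,0,0,0],[1,10,28,0,0,0,0],[1,20,28,0,0,0,0],[1,24,22,0,0,0,0],[1,20,13,0,0,0,0],[1,13,6,0,0,0,0],[1,8,4,0,0,0,0],[1,0,0,0,0,0,0],[1,0,0,0,0,0,0],[1,0,0,0,0,0,0]])

```text
t: 18.2
eef_pos: [0.476, -0.2532, 0.2293]
ee_rot: [3.141, 0.0, -1.49]
force: [0.4, -0.3, -0.8]
width: 0.047
gripper_force: 19.9
```

```bash
python3 -c "
from h import *
plan(*pocket('red',0),.115)
s=snap('side','s5.png')
print([(round(r['conf'],2),w(s,r['at']).round(3)) for q in ('pepper_mill',) for r in arm.recognise(q,s)])
a=s['color'][40:240,230:430,::-1]
t=arm.grab_frame('top'); b=t['color'][110:310,290:490,::-1]
cv2.imwrite('pics/s5c.png',cv2.resize(np.hstack([a,b]),(800,400)))"
```

```text
tcp [ 0.476  -0.2532  0.2293] yaw [ 1.7998e+02  2.0000e-02 -8.5390e+01] tool mm [  0.6  -0.3 114.3] w 0.047
[(0.65, array([ 0.479, -0.239,  0.196])), (0.59, array([0.593, 0.291, 0.105]))]
```

View pics/s5c.png

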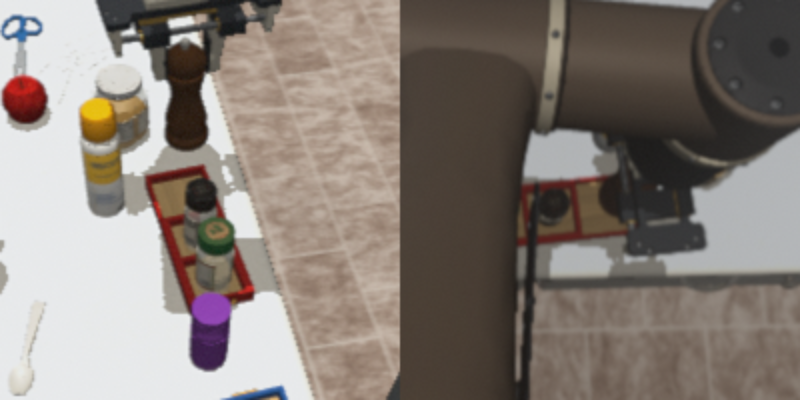

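The mill hangs upright over the large pocket. I lower and release it.

Call:
servo_tool(deltas=[[1,1,0,15,0,0,0],[1,0,0,28,0,0,0],[1,0,0,28,0,0,0],[1,0,0,20,0,0,0],[1,0,0,10,0,0,0],[1,0,0,7,0,0,0],[1,0,0,4,0,0,0],[1,0,0,2,0,0,0],[1,0,0,0,0,0,0],[1,0,0,0,0,0,0],[0.3,0,0,0,0,0,0],[0,0,0,0,0,0,0],[-0.5,0,0,0,0,0,0],[-1,0,0,0,0,0,0],[-1,0,0,0,0,0,0],[-1,0,0,0,0,0,0],[-1,0,0,0,0,0,0]])

```text
t: 19.77
eef_pos: [0.4759, -0.2548, 0.1157]
ee_rot: [-3.141, -0.0, -1.49]
force: [-0.3, 0.8, 0.0]
width: 0.0751
gripper_force: 0.0
```

```bash
python3 -c "
from h import *
plan(.583,-.266,.230)"
```

```text
tcp [ 0.4759 -0.2548  0.1157] yaw [-1.7999e+02 -1.0000e-02 -8.5390e+01] tool mm [  19.8 -105.9 -114.3] w 0.0751
```

Call:
servo_tool(deltas=[[-1,0,0,-4,0,0,0],[-1,0,0,-20,0,0,0],[-1,0,0,-30,0,0,0],[-1,0,0,-30,0,0,0],[-1,0,0,-30,0,0,0],[-1,2,-10,0,0,0,0],[-1,4,-22,0,0,0,0],[-1,4,-26,0,0,0,0],[-1,4,-22,0,0,0,0],[-1,4,-16,0,0,0,0],[-1,2,-10,0,0,0,0],[-1,0,0,0,0,0,0],[-1,0,0,0,0,0,0],[-1,0,0,0,0,0,0]])

```text
t: 20.93
eef_pos: [0.5823, -0.2661, 0.2295]
ee_rot: [3.141, 0.0, -1.491]
force: [0.5, 0.2, 0.4]
width: 0.0874
gripper_force: 0.0
```

```bash
python3 -c "
from h import *
plan(.583,-.266,.115)
s=snap('side','s6.png')
print([(q,round(r['conf'],2),w(s,r['at']).round(3)) for q in ('pepper_mill','baking_mist') for r in arm.recognise(q,s)])
a=s['color'][40:240,230:430,::-1]
cv2.imwrite('pics/s6c.png',cv2.resize(a,(500,500)))"
```

```text
tcp [ 0.5823 -0.2661  0.2295] yaw [ 1.7997e+02  1.0000e-02 -8.5410e+01] tool mm [  0.   -0.7 114.5] w 0.0874
[('pepper_mill', 0.81, array([ 0.484, -0.243,  0.105])), ('baking_mist', 0.85, array([ 0.59 , -0.248,  0.111]))]
```

View pics/s6c.png

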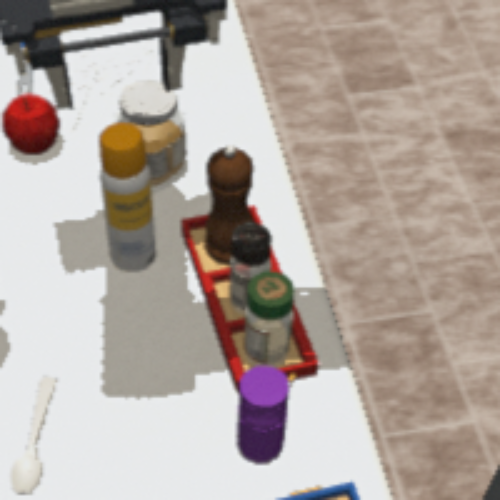

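The mill stands in its pocket (px 230,210). For the can, I grip with tips at z≈0.118 to keep the gripper body clear of the cap.

Call:
servo_tool(deltas=[[-1,0,-1,15,0,0,0],[-1,0,0,28,0,0,0],[-1,0,0,28,0,0,0],[-1,0,0,20,0,0,0],[-1,0,0,12,0,0,0],[-1,0,0,8,0,0,0],[-1,0,0,0,0,0,0],[0.3,0,0,0,0,0,0],[0.5,0,0,0,0,0,0],[1,0,0,0,0,0,0],[1,0,0,0,0,0,0],[1,0,0,0,0,0,0],[1,0,0,0,0,0,0],[1,0,0,0,0,0,0],[1,0,0,0,0,0,0],[1,0,0,0,0,0,0]], squeeze=30)

```text
t: 22.42
eef_pos: [0.5843, -0.2662, 0.1189]
ee_rot: [-3.141, -0.0, -1.49]
force: [0.4, 0.9, 2.6]
width: 0.0507
gripper_force: 30.0
```

```bash
python3 -c "
from h import *
plan(*pocket('blue',0),.288)"
```

```text
tcp [ 0.5843 -0.2662  0.1189] yaw [-1.7998e+02 -2.0000e-02 -8.5380e+01] tool mm [-388.2   95.5 -169.2] w 0.0507
```

Call:
servo_tool(deltas=[[1,0,0,-12,0,0,0],[1,0,0,-28,0,0,0],[1,0,0,-35,0,0,0],[1,0,0,-35,0,0,0],[1,0,0,-30,0,0,0],[1,0,0,-20,0,0,0],[1,0,0,-10,0,0,0],[1,0,0,0,0,0,0]])

```text
t: 23.08
eef_pos: [0.5848, -0.2662, 0.2913]
ee_rot: [-3.138, -0.001, -1.49]
force: [1.0, -0.5, -2.2]
width: 0.051
gripper_force: 30.0
```

Call:
servo_tool(deltas=[[1,-12,0,0,0,0,0],[1,-22,4,0,0,0,0],[1,-30,8,0,0,0,0],[1,-30,8,0,0,0,0],[1,-30,8,0,0,0,0],[1,-30,8,0,0,0,0],[1,-30,8,0,0,0,0],[1,-30,8,0,0,0,0],[1,-30,8,0,0,0,0],[1,-30,8,0,0,0,0],[1,-30,8,0,0,0,0],[1,-30,8,0,0,0,0],[1,-25,6,0,0,0,0],[1,-18,4,0,0,0,0],[1,-11,2,0,0,0,0],[1,0,0,0,0,0,0],[1,0,0,0,0,0,0],[1,0,0,0,0,0,0]])

```text
t: 24.58
eef_pos: [0.4569, 0.1125, 0.2877]
ee_rot: [3.14, -0.001, -1.49]
force: [0.8, -0.2, -2.3]
width: 0.0504
gripper_force: 30.0
```

```bash
python3 -c "
from h import *
plan(*pocket('blue',0),.129)
s=snap('side','s7.png')
print([(q,round(r['conf'],2),w(s,r['at']).round(3)) for q in ('baking_mist',) for r in arm.recognise(q,s)])
a=s['color'][100:400,230:530,::-1]
cv2.imwrite('pics/s7c.png',cv2.resize(a,(560,560)))"
```

```text
tcp [0.4569 0.1125 0.2877] yaw [ 1.7991e+02 -5.0000e-02 -8.5400e+01] tool mm [ -0.7  -1.1 158.7] w 0.0504
[('baking_mist', 0.72, array([0.465, 0.132, 0.264]))]
```

View pics/s7c.png

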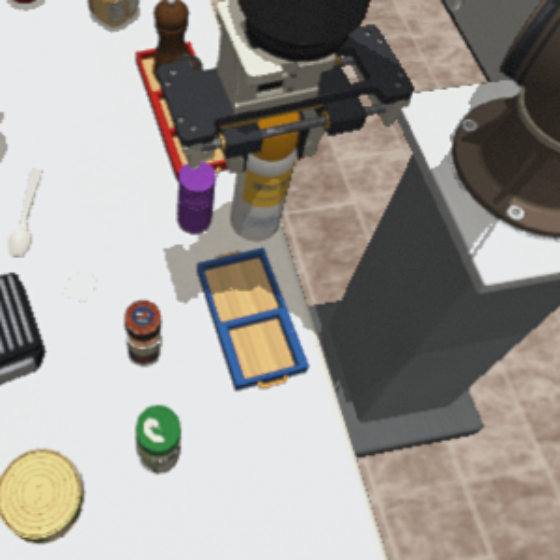

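The can hangs upright over the blue large pocket. I lower it.

Call:
servo_tool(deltas=[[1,-1,-1,15,0,0,0],[1,0,0,28,0,0,0],[1,0,0,30,0,0,0],[1,0,0,30,0,0,0],[1,0,0,25,0,0,0],[1,0,0,13,0,0,0],[1,0,0,9,0,0,0],[1,0,0,6,0,0,0],[1,0,0,3,0,0,0],[1,0,0,0,0,0,0],[1,0,0,0,0,0,0],[0.3,0,0,0,0,0,0],[0,0,0,0,0,0,0],[-0.5,0,0,0,0,0,0],[-1,0,0,0,0,0,0],[-1,0,0,0,0,0,0],[-1,0,0,0,0,0,0],[-1,0,0,0,0,0,0]])

```text
t: 26.18
eef_pos: [0.4583, 0.1141, 0.1298]
ee_rot: [-3.141, 0.0, -1.49]
force: [0.9, 0.5, -0.1]
width: 0.0785
gripper_force: 0.0
```

```bash
python3 -c "
from h import *
plan(.590,.280,.230)"
```

```text
tcp [0.4583 0.1141 0.1298] yaw [-1.7998e+02  1.0000e-02 -8.5390e+01] tool mm [-154.8 -144.6 -100.1] w 0.0785
```

Call:
servo_tool(deltas=[[-1,0,0,-4,0,0,0],[-1,0,0,-20,0,0,0],[-1,0,0,-28,0,0,0],[-1,0,0,-28,0,0,0],[-1,0,0,-20,0,0,0],[-1,-12,-11,0,0,0,0],[-1,-24,-22,0,0,0,0],[-1,-28,-26,0,0,0,0],[-1,-28,-26,0,0,0,0],[-1,-26,-24,0,0,0,0],[-1,-20,-20,0,0,0,0],[-1,-11,-10,0,0,0,0],[-1,-6,-6,0,0,0,0],[-1,0,0,0,0,0,0],[-1,0,0,0,0,0,0],[-1,0,0,0,0,0,0]])

```text
t: 27.52
eef_pos: [0.5897, 0.2794, 0.2298]
ee_rot: [3.141, -0.0, -1.491]
force: [0.6, -1.1, 0.5]
width: 0.0877
gripper_force: 0.0
```

```bash
python3 -c "
from h import *
plan(.590,.280,.057)
s=snap('side','s8.png')
print([(q,round(r['conf'],2),w(s,r['at']).round(3)) for q in ('baking_mist','spice_b') for r in arm.recognise(q,s)])
a=s['color'][100:400,230:530,::-1]
cv2.imwrite('pics/s8c.png',cv2.resize(a,(560,560)))"
```

```text
tcp [0.5897 0.2794 0.2298] yaw [179.99  -0.   -85.41] tool mm [ -0.6  -0.4 172.8] w 0.0877
[('spice_b', 0.62, array([0.594, 0.29 , 0.105]))]
```

View pics/s8c.png

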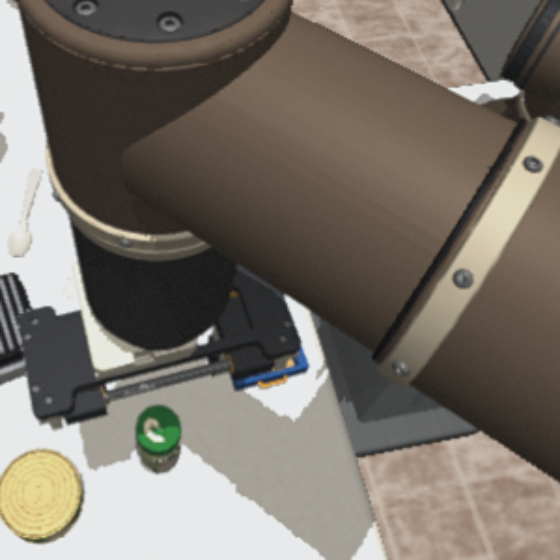

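```bash
python3 -c "
from h import *
t=arm.grab_frame('top'); s=arm.grab_frame('side')
for z in (0,.03,.06,.09,.12,.15):
  print(z,px(t,(160+98/2.5,110+65/2.5),z).round(3),px(t,(160+98/2.5,110+97/2.5),z).round(3),px(s,(230+40/1.867,100+493/1.867),z).round(3),px(s,(230+83/1.867,100+493/1.867),z).round(3))"
```

```text
0 [0.733 0.319 0.   ] [0.692 0.317 0.   ] [0.723 0.302 0.   ] [0.678 0.31  0.   ]
0.03 [0.722 0.309 0.03 ] [0.682 0.307 0.03 ] [0.719 0.308 0.03 ] [0.676 0.316 0.03 ]
0.06 [0.711 0.298 0.06 ] [0.672 0.297 0.06 ] [0.716 0.315 0.06 ] [0.674 0.322 0.06 ]
0.09 [0.699 0.288 0.09 ] [0.662 0.287 0.09 ] [0.712 0.321 0.09 ] [0.672 0.328 0.09 ]
0.12 [0.688 0.278 0.12 ] [0.652 0.277 0.12 ] [0.708 0.327 0.12 ] [0.67  0.334 0.12 ]
0.15 [0.677 0.268 0.15 ] [0.642 0.267 0.15 ] [0.705 0.333 0.15 ] [0.668 0.34  0.15 ]
```

The round tin behind is about 35 mm high with its near edge at x≈0.68, so it is clear. I descend on spice_b.

Call:
servo_tool(deltas=[[-1,-1,0,15,0,0,0],[-1,0,0,30,0,0,0],[-1,0,0,30,0,0,0],[-1,0,0,30,0,0,0],[-1,0,0,30,0,0,0],[-1,0,0,20,0,0,0],[-1,0,0,18,0,0,0],[-1,0,0,0,0,0,0],[0.3,0,0,0,0,0,0],[0.6,0,0,0,0,0,0],[1,0,0,0,0,0,0],[1,0,0,0,0,0,0],[1,0,0,0,0,0,0],[1,0,0,0,0,0,0],[1,0,0,0,0,0,0],[1,0,0,0,0,0,0],[1,0,0,0,0,0,0]], squeeze=15)

```text
t: 29.18
eef_pos: [0.5904, 0.2814, 0.057]
ee_rot: [-3.141, 0.0, -1.49]
force: [0.3, -0.5, 2.9]
width: 0.0452
gripper_force: 15.0
```

```bash
python3 -c "
from h import *
plan(*pocket('blue',1),.200)"
```

```text
tcp [0.5904 0.2814 0.057 ] yaw [-1.7997e+02  1.0000e-02 -8.5380e+01] tool mm [  79.   145.3 -143.1] w 0.0452
```

Call:
servo_tool(deltas=[[1,0,0,-15,0,0,0],[1,0,0,-30,0,0,0],[1,0,0,-30,0,0,0],[1,0,0,-30,0,0,0],[1,0,0,-25,0,0,0],[1,0,0,-15,0,0,0],[1,6,12,0,0,0,0],[1,12,23,0,0,0,0],[1,14,26,0,0,0,0],[1,14,26,0,0,0,0],[1,14,25,0,0,0,0],[1,9,17,0,0,0,0],[1,6,10,0,0,0,0],[1,3,6,0,0,0,0],[1,0,0,0,0,0,0],[1,0,0,0,0,0,0],[1,0,0,0,0,0,0]])

```text
t: 30.6
eef_pos: [0.4527, 0.1925, 0.2015]
ee_rot: [-3.141, -0.0, -1.49]
force: [-0.8, -0.6, -0.8]
width: 0.0454
gripper_force: 15.0
```

```bash
python3 -c "
from h import *
plan(*pocket('blue',1),.067)
s=snap('side','s9.png')
print([(q,round(r['conf'],2),w(s,r['at']).round(3)) for q in ('baking_mist','spice_b') for r in arm.recognise(q,s)])
a=s['color'][100:400,230:530,::-1]
cv2.imwrite('pics/s9c.png',cv2.resize(a,(560,560)))"
```

```text
tcp [0.4527 0.1925 0.2015] yaw [-179.99   -0.    -85.38] tool mm [  1.5   1.1 134.5] w 0.0454
[('baking_mist', 0.45, array([0.472, 0.133, 0.031])), ('baking_mist', 0.19, array([ 0.472, -0.088,  0.087])), ('spice_b', 0.96, array([0.456, 0.213, 0.209])), ('spice_b', 0.96, array([ 0.48 , -0.16 ,  0.097])), ('spice_b', 0.81, array([0.589, 0.18 , 0.1  ])), ('spice_b', 0.74, array([ 0.468, -0.089,  0.085]))]
```

View pics/s9c.png

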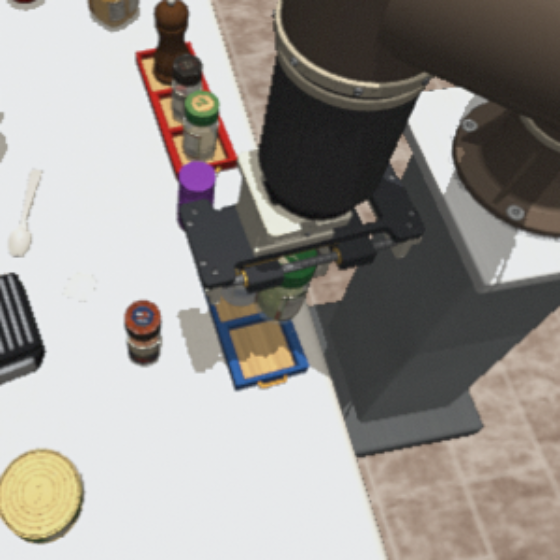

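Spice_b hangs over the small blue pocket, with the can behind it in its own pocket. I lower it.

Call:
servo_tool(deltas=[[1,0,1,15,0,0,0],[1,0,0,30,0,0,0],[1,0,0,30,0,0,0],[1,0,0,25,0,0,0],[1,0,0,15,0,0,0],[1,0,0,10,0,0,0],[1,0,0,6,0,0,0],[1,0,0,4,0,0,0],[1,0,0,0,0,0,0],[1,0,0,0,0,0,0],[0.3,0,0,0,0,0,0],[0,0,0,0,0,0,0],[-0.5,0,0,0,0,0,0],[-1,0,0,0,0,0,0],[-1,0,0,0,0,0,0],[-1,0,0,0,0,0,0],[-1,0,0,0,0,0,0]])

```text
t: 32.17
eef_pos: [0.4509, 0.1918, 0.0667]
ee_rot: [-3.141, 0.0, -1.49]
force: [-0.2, -0.0, 0.7]
width: 0.0728
gripper_force: 0.0
```

Call:
servo_tool(deltas=[[-1,0,0,-4,0,0,0],[-1,0,0,-20,0,0,0],[-1,0,0,-35,0,0,0],[-1,0,0,-40,0,0,0],[-1,0,0,-40,0,0,0],[-1,0,0,-30,0,0,0],[-1,-20,0,0,0,0,0],[-1,-35,0,0,0,0,0],[-1,-40,0,0,0,0,0],[-1,-40,0,0,0,0,0],[-1,-40,0,0,0,0,0],[-1,-40,0,0,0,0,0],[-1,-40,0,0,0,0,0],[-1,-30,0,0,0,0,0],[-1,-15,0,0,0,0,0],[-1,0,0,0,0,0,0],[-1,0,0,0,0,0,0]])

```text
t: 33.58
eef_pos: [0.4264, 0.491, 0.2349]
ee_rot: [3.141, -0.001, -1.489]
force: [0.1, -0.3, 0.7]
width: 0.0876
gripper_force: 0.0
```

```bash
python3 -c "
from h import *
t=arm.grab_frame('top')
for q in ('pepper_mill','baking_mist','spice_b','honey_jar'): print(q,[(round(r['conf'],2),w(t,r['at']).round(3)) for r in arm.recognise(q,t)])
im=cv2.resize(t['color'][110:310,160:480,::-1],(800,500),interpolation=cv2.INTER_CUBIC)
# ideal cap-top circles
for c,i,r,z in (('red',0,.0245,.131),('red',1,.0205,.112),('red',2,.023,.113),('blue',0,.0235,.183),('blue',1,.023,.113)):
  p=pocket(c,i); P=[np.r_[p+r*np.array([np.cos(a),np.sin(a)]),z] for a in np.linspace(0,6.28,30)]
  uv=(np.array([proj(t,k)[0] for k in P])+.5-[160,110])*2.5
  cv2.polylines(im,[uv.astype(int)],True,(255,255,0),1)
cv2.imwrite('pics/tf.png',im); print(arm.get_state()['eef_pos'],arm.get_state()['t'])"
```

```text
pepper_mill [(0.83, array([ 0.47 , -0.248,  0.135]))]
baking_mist []
spice_b [(0.82, array([ 0.464, -0.105,  0.11 ])), (0.7, array([ 0.469, -0.171,  0.109])), (0.67, array([0.45 , 0.186, 0.112])), (0.6, array([ 0.49 , -0.001,  0.103])), (0.51, array([0.584, 0.162, 0.1  ]))]
honey_jar [(0.87, array([ 0.541, -0.386,  0.106])), (0.28, array([0.457, 0.101, 0.172]))]
[0.4271494  0.48973211 0.23618387] 33.8333
```

View pics/tf.png

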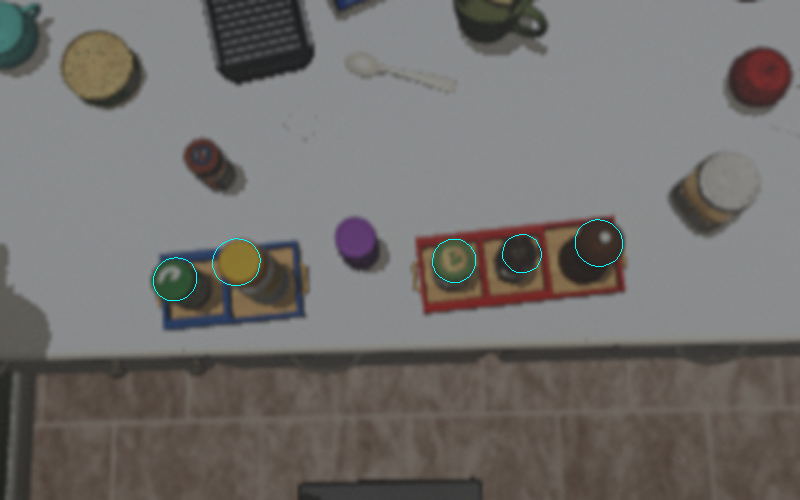

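All five caps lie on their ideal circles. Spice_d (203,157) and the honey jar (729,182) have not moved, so I hand in the job.

```bash
python3 -c "
from h import *
print(arm.job_done())"
```

```text
the job is handed in; nothing more can be done
None
```

I made up both kits and handed the job in at about 34 s; the verdict wasn't shown, but the last top picture shows all five pieces in the right pockets, centred to within a few millimetres, with spare jar spice_d and the honey jar still in place.

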